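# Hang a coated control board on the drying carousel

### The job

The engine control board with the hanger, standing in the rack, has just been coated and must cure. Before lifting it, turn the drying carousel (its spokes are there to be pushed) until its empty hook is on the robot's side, facing the robot; then lift the board out and hang it by the eye of its hanger on that hook, under the lamp head, letting it down gently onto the hook so that it hangs free and still. Let neither the robot nor the coated board touch the boards already curing, and leave the bare board in the rack, the jar, the closed control unit and the screwdriver where they are.

Things in the scene. Friction and masses are not known exactly. Their poses are not given: they have to be found in the camera images.
- stand: Fixed round steel foot of the drying carousel, 230 mm across and 16 mm high. Origin on the table in the middle, on the carousel's vertical axis. Its -x axis points roughly at the robot (within about 0.25 rad): this is the loading side
- turret: Turning part of the carousel; origin on the table on its vertical axis. Turns either way without end, stiffly (about 0.25 N m), and stays where it is left. The EMPTY hook lies along its -x axis; the hooks along +x, +y and -y carry curing boards. Drip tray 290 mm across, 22 to 36 mm above the table; square column 36 mm. The hooks lie in vertical planes through the axis, each set at its own height
- tray (a point): Centre of the drip tray, on the axis, 29 mm above the table. Eight turning spokes, 12 mm steel rods with a 22 mm ball at the end, stand out level at this height, 45 degrees apart, the first half-way (22.5 degrees) from the turret's x towards its y axis; from the tray's edge 146 mm from the axis to the ball centre at 255 mm: push any of them sideways
- lamp_head (a point): Centre of the underside of the flat round curing lamp head on top of the column, 190 mm across, 24 mm thick, underside 398 mm above the table. It overhangs the hooks to within 14 mm of their seats, so a gripper held upright over a hook hits it: come in tilted by about 30 degrees, leaning outward from the axis
- emptyside (a point): Point on the tray below the seat of the empty hook, 109 mm from the axis. Hook: 8 mm rod, sloping down outward, level from 96 to 122 mm from the axis (the seat), then bent up to its tip, centre 132 mm out, top 22 mm above the level part's centre line. That line is clamped anywhere from 195 to 245 mm above the table, NOT reported: find it by touch from above or by sight. It does not give under 25 N
- grip (a point): Centre of the hanger's black plastic grip block on the coated board, the thing to grasp: 18 mm thick (x), 24 wide (y), 40 high (z). z up, y along the board's width. Board with hanger: 0.16 to 0.28 kg, 90 mm wide, 184 high; from the top: grip block, eye, clamp bar 18 high and 12 thick, board 80 high and 3 thick with a connector on its -x face out to 20 mm. Either way round is right for hanging
- eye (a point): Top of the pointed eye of the same hanger, on the centre line of its 7 mm rod, 26 mm below the grip centre, same axes. The opening lies in the y-z plane: it is a point at the top that widens downward to 31 mm wide at 20 mm below, and ends on the clamp bar 42 mm below this point. Hanging, this point is 7.5 mm above the centre line of the hook rod
- rack: Fixed black board rack, base 130 x 118 mm, 12 mm thick, with two end walls 74 mm high at y = +-50 mm. Origin on the table in the middle. Two upright slots, at x = -28 and +28 mm, guide a board's two side edges (groove 6 mm wide, up to 70 mm above the table); the boards stand on the base and come straight up
- bare: Bare board without a hanger in the other slot, 90 x 80 mm, to be left; origin at the middle of its lower edge
- cure1: Curing board with the same kind of hanger on the turret's -y side hook; origin where the hanger's eye hangs on the hook, at 109 mm from the axis; the grip block reaches 46 mm above, the board 138 mm below. It swings on its hook
- cure2: Curing board on the turret's +x side hook, as cure1
- cure3: Curing board on the turret's +y side hook, as cure1
- jar: Amber glass coating jar with a black cap, 52 mm across, 75 mm high; origin under its middle
- ecu: Closed aluminium control unit, about 130 x 120 x 33 mm, lying on the table; origin under its middle
- driver: Screwdriver, 160 mm long, lying on the table

How it is judged (in metres and radians):
On the way:
1. the empty hook has been turned to face the robot (within about 30 degrees of the stand's -x) while the coated board still stands in the rack (x of emptyside in the frame of stand below -0.095 m and distance of eye from where it was at the start of the episode below 0.03 m), for 0.2 s.
At the end, for the whole second after the job is handed in: The coated board hangs by its eye from the hook that was empty, eye point 85 to 130 mm from the carousel's axis and within 15 mm of the hook's plane, upright within 0.25 rad, its weight on the hook, let go and still (under 60 mm/s); the hook still faces the robot within about 35 degrees (x of emptyside in the frame of stand below -0.09 m and x of eye in the frame of turret between -0.13 and -0.085 m and y of eye in the frame of turret between -0.015 and 0.015 m and height (world z) of eye above 0.19 m and contact force between board and turret above 0.8 N and contact force between board and the fingers below 0.05 N and angle between eye's own z axis and vertical below 0.25 rad and linear speed of board below 0.06 m/s); the robot touches nothing.
It fails at once if a curing board is touched by the robot (contact force between any of cure1, cure2, cure3 and the arm above 0.5 N or contact force between any of cure1, cure2, cure3 and the fingers above 0.5 N).
It fails at once if the coated board knocks against a curing board (contact force between any of cure1, cure2, cure3 and board above 0.5 N).
It fails at once if the coated board is dropped: it moves faster than 0.35 m/s while the fingers do not hold it (contact force between board and the fingers below 0.05 N and linear speed of board above 0.35 m/s).
It fails at once if the coated board is pressed on the hook or struck against the carousel with more than 25 N (contact force between board and turret above 25 N).
It fails at once if the bare board, the jar, the closed unit or the screwdriver is moved more than 20 mm (distance of any of bare, jar, ecu, driver from where it was at the start of the episode above 0.02 m).
It also fails if it takes over 72 s, if anything falls off the work surface, if the arm or the gripper's body presses on something with over 40 N, if the wrist force passes 120 N, or if a joint passes its speed limit or range.

### The arm

A 6-joint arm with a two-finger parallel gripper is mounted at the origin on the work surface. World frame = base frame: x ahead of the robot, y to its left, z up, the work surface at z = 0. Lengths are in mm, angles in rad, forces in N, time in s.
With the tool pointing down it reaches from about 350 to 775 mm from the base axis. Payload 7.3 kg.
Tool frame: the origin (TCP) lies on the front face of the gripper's body, between the roots of the fingers; the fingertips stand 66 mm ahead of it and the grasp point (between the pads) lies 47 mm ahead of it (bot.tcp_to_grasp is the z of the grasp point in the tool frame, in mm); z points along the fingers, y is the direction in which the jaws open and shut (so a half turn about z gives the same grasp; the last joint's range is limited). The gripper opens to 92 mm and grips with 3 to 60 N. Pads are 19 mm wide; open, the fingers measure 130 mm over their backs; the gripper's body (75 mm by 190 mm) begins 47 mm behind the grasp point.
Start: joints at [-1.43, 0.342, 1.524, -0, 1.275, -0.146], TCP at [148.536, -503.563, 292.241] pointing down, gripper open.
Joint ranges: [-2.53, 2.53], [-0.77, 2.02], [0.04, 2.7], [-1, 4.14], [0.28, 2.66], [-3.11, 3.11]. Speed limits (rad/s): [2.57, 2.57, 3.14, 3.14, 3.14, 3.14].

### API

Orientations are given as [roll, pitch, yaw] about the fixed x, y, z axes, in that order (R = Rz(yaw) Ry(pitch) Rx(roll)).
In Python, from plant import bot gives the robot as it stands.
- The arm moves only by the tool carry_out, never from a script. Its argument "deltas" is a list that holds one entry, the list of rows, each a list of 4 numbers: the shift along the tool's x, y, z in mm, then the turn about the tool's z in units of 5 degrees (1.0 is 5 degrees). A call has 1 to 20 rows; each row is the pose to reach, as a shift and turn from the pose commanded when the call began, along the tool's axes at that moment; what a row does not reach only later rows make up. A row lasts 1/10 s, in which the tool goes at most 50 mm and 8.59 degrees, less where a joint would pass 70% of its speed; a pose out of reach is approached as far as the arm can. A call with a gripper value outside its range is refused whole. "fingers" is the finger opening in mm, from 0 to 91.8, set as the call begins (left out, the last holds). The fingers move at their own pace and stop on an object; the grip force is fixed at half the most. Time passes only in rows, so rows that repeat a pose let the fingers close. It gives the time, the measured TCP pose, the force and the opening at its end, in the units of the state.
- bot.get_obs(): the state, without advancing time (a new reading comes with each control period).
- bot.capture(name): name is "scene" or "top" or "wrist"; returns (picture, depth): 400x640x3 uint8, blue, green, red; 400x640 float32, mm along the optical axis (not along the pixel's ray), 0 where there is no reading.
- bot.camera_model(name): a dict with "K" (3x3 intrinsics, pixels), "camera_from_world" (4x4, takes a point from world to camera coordinates). Camera axes: x right, y down, z forward; pixel columns grow to the right and rows downward; lengths in mm; the calibration is good to about 2 mm. A picture is of the moment at which its call begins: read the wrist's pose just before it. camera_model takes no time and is no camera call; for the wrist camera it gives the pose at the moment of the call.
- bot.close_job(): hands the job in, once; it reports no verdict.
The state is a dict: "time": time; "joint_positions": joint angles; "dq": joint speeds; "tau": joint torques, N m; "tool_pos": TCP position; "tcp_rot": TCP orientation; "contact_force": force on the tool from outside, world axes, zero at the start; "moment": the same for the moment, N m; "grip_width": finger opening in mm.
Only numpy, scipy, OpenCV 4.12 (cv2) and the standard library are available. Lean on these libraries where they do the work, as an engineer would, in place of code of your own. Each camera call takes 0.05 s, during which the arm holds its last target. There are 200 camera calls.

## Working session

There is one attempt and no reset: what is moved stays moved. The work goes in short steps, Python scripts to look and compute and a tool call to move; the robot and the scene stay as the last step left them, time stands still between calls to the robot, and variables do not carry over. Pictures are saved under pics/ and viewed, about 8 in all and at most 12, crops included, and the job is handed in when it is done.

Besides the shell and the picture viewer there is one more tool, called after "Call:" as name(argument=value, ...), one argument or row to a line, values as JSON. carry_out: Moves the arm, as the interface text tells. Its arguments: {"type":"object","properties":{"deltas":{"type":"array","items":{"type":"array","items":{"type":"array","items":{"type":"number"}}}},"fingers":{"type":"number"}},"required":["deltas"]}

```bash
mkdir -p pics; ls; cat > h.py <<'E'
import numpy as np, cv2
from scipy.spatial.transform import Rotation as R
from plant import bot
def pts(n):
    img,d=bot.capture(n); m=bot.camera_model(n); K=np.array(m["K"]); T=np.linalg.inv(np.array(m["camera_from_world"]))
    v,u=np.mgrid[0:400,0:640]
    c=np.stack([(u-K[0,2])/K[0,0]*d,(v-K[1,2])/K[1,1]*d,d,np.ones_like(d)],-1)
    P=(c@T.T)[...,:3]; P[d==0]=np.nan
    return img,d,P
E
python3 - <<'E'
from h import *
print(bot.get_obs())
for n in ["scene","top"]:
    img,d,P=pts(n); np.savez(n,img=img,d=d,P=P); cv2.imwrite(f"pics/{n}0.png",img)
    m=bot.camera_model(n); T=np.linalg.inv(np.array(m["camera_from_world"])); print(n,T.round(2).tolist(),np.array(m["K"]).tolist())
E
```

```text
pics
{'time': 0.0, 'joint_positions': array([-1.43000124e+00,  3.42676277e-01,  1.52503459e+00, -2.79973222e-05,
        1.27540267e+00, -1.45995924e-01]), 'dq': array([ 0.00254957, -0.00038752, -0.00121192, -0.00094453,  0.00039134,
        0.00127346]), 'tau': array([-2.39805006e-03, -4.31252682e+01, -2.44216275e+01,  7.15808664e-02,
        5.61466638e-02, -1.40615430e-04]), 'tool_pos': array([ 148.48128235, -503.23234937,  291.56286709]), 'tcp_rot': array([-3.14008406e+00, -1.94766635e-04,  2.86799035e-01]), 'contact_force': array([-0.39690974,  0.03343171,  0.54612409]), 'moment': array([-0.03580652, -0.02349525, -0.05524103]), 'grip_width': 91.67848538738227}
scene [[-0.71, 0.55, -0.44, 1090.95], [0.7, 0.57, -0.43, 494.38], [0.02, -0.61, -0.79, 1273.54], [0.0, 0.0, 0.0, 1.0]] [[363.8195902051587, 0.0, 324.970275672969], [0.0, 363.8195902051587, 191.99477000947527], [0.0, 0.0, 1.0]]
top [[-0.02, -0.99, 0.12, 365.21], [-1.0, 0.02, -0.01, -47.97], [0.01, -0.12, -0.99, 1386.26], [0.0, 0.0, 0.0, 1.0]] [[422.6256113780532, 0.0, 318.35265094112384], [0.0, 422.6256113780532, 194.94106350701676], [0.0, 0.0, 1.0]]
```

View pics/scene0.png

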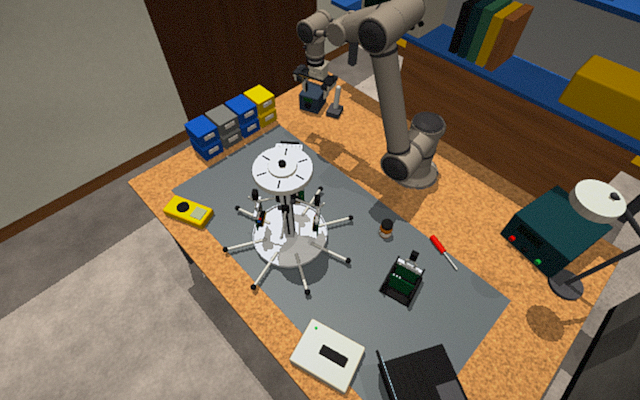

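View pics/top0.png

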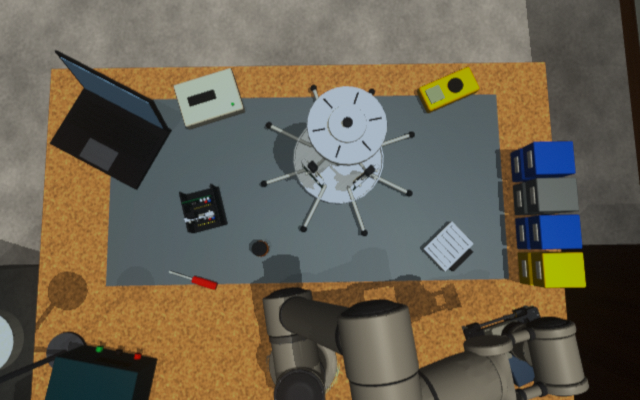

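The scene shows the carousel at (290,210), the rack with the coated board at (402,280), the jar at (386,228) and the driver at (445,250). In the top view the carousel head is at (347,125), the ball ends are around it, and the rack is at (203,208).

```bash
python3 - <<'E'
from h import *
from scipy.ndimage import label
S={n:np.load(n+".npz") for n in ["scene","top"]}
# balls in top: dark pixels, z 20..45
t=S["top"];P=t["P"];g=t["img"].max(-1)
m=(g<60)&(P[...,2]>22)&(P[...,2]<60)&(np.hypot(P[...,0]-600,P[...,1]+90)<330)
n,l,s,c=cv2.connectedComponentsWithStats(m.astype(np.uint8))
B=[]
for i in range(1,n):
    if s[i,4]>8:
        p=np.nanmedian(P[l==i],0); print("dark",c[i].round(),s[i,4],p.round(1)); B.append(p)
for nm in S:
    P=S[nm]["P"]; img=S[nm]["img"].astype(int)
    m=(P[...,2]>395)&(P[...,2]<440)&(abs(P[...,0]-600)<250)&(abs(P[...,1]+90)<250)
    q=P[m]; (x,y),r=cv2.minEnclosingCircle(q[:,:2].astype(np.float32)); print(nm,"lamp",x,y,r,np.nanmedian(q[:,2]))
    # near-carousel points at hook level
    m=(P[...,2]>60)&(P[...,2]<380)&(np.hypot(P[...,0]-x,P[...,1]-y)<175)
    n,l,s,c=cv2.connectedComponentsWithStats(m.astype(np.uint8))
    for i in range(1,n):
        if s[i,4]>10:
            q=P[l==i]; print("  comp",c[i].round(),s[i,4],np.nanmean(q,0).round(),"z",np.nanmin(q[:,2]).round(),np.nanmax(q[:,2]).round())
    m=(P[...,2]>130)&(P[...,2]<260)&(abs(P[...,1]-250)<200)&(P[...,0]>250)&(P[...,0]<600)&(np.hypot(P[...,0]-x,P[...,1]-y)>185)
    n,l,s,c=cv2.connectedComponentsWithStats(m.astype(np.uint8))
    for i in range(1,n):
        if s[i,4]>5:
            q=P[l==i]; print("  rackc",c[i].round(),s[i,4],np.nanmean(q,0).round(1),np.nanmin(q,0).round(),np.nanmax(q,0).round())
a=cv2.resize(S["scene"]["img"][130:310,200:440],None,fx=3.3,fy=3.3,interpolation=cv2.INTER_CUBIC)
cv2.imwrite("pics/c1.png",a[:594,:792])
E
```

```text
dark [313.  87.] 20 [887.5 -50.1  36.1]
dark [371.  91.] 17 [ 872.3 -244.9   36.2]
dark [268. 124.] 27 [763.7  99.2  35.6]
dark [411. 134.] 25 [ 722.9 -370.6   36.9]
dark [263. 183.] 26 [568.3 115.   36.6]
dark [409. 193.] 28 [ 528.5 -352.8   35.9]
dark [303. 228.] 30 [420.2 -10.6  36.2]
dark [364. 233.] 27 [ 402.8 -204.4   37.2]
scene lamp 649.0989990234375 -128.3801727294922 96.05537414550781 423.3333822488695
  comp [285. 209.] 1298 [ 658. -128.  202.] z 60.0 303.0
  rackc [413. 256.] 94 [463.6 302.7 176.9] [450. 283. 131.] [472. 321. 200.]
top lamp 648.2852783203125 -126.93157958984375 95.12067413330078 421.033852335962
  comp [313. 170.] 316 [575. -47. 212.] z 97.0 288.0
  comp [365. 174.] 280 [ 562. -192.  213.] z 101.0 286.0
  rackc [193. 215.] 95 [459.5 297.9 181.3] [449. 283. 130.] [471. 315. 199.]
```

View pics/c1.png

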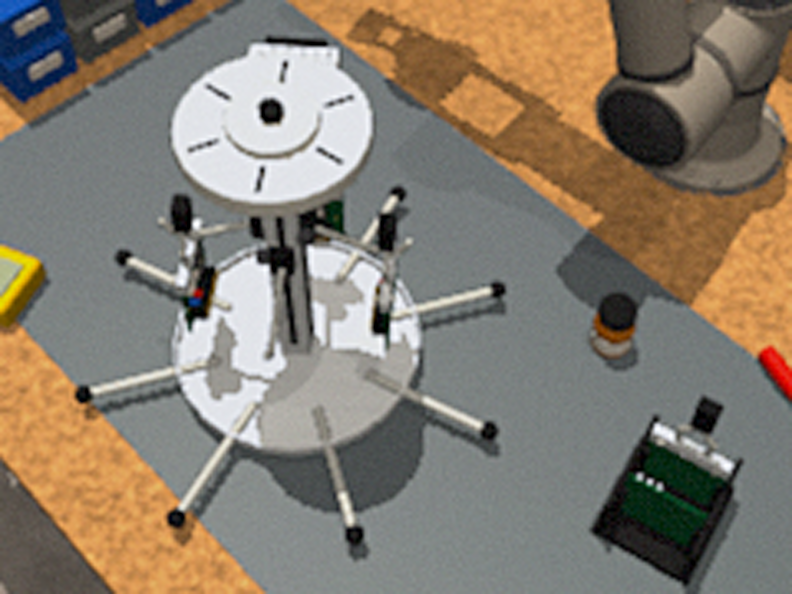

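The crop shows boards at about 130°, 220° and 310° around the axis. The empty hook points toward the camera, at about 40°, near crop (275,260). I'll turn the carousel about +129° by pushing the spoke at 107.5°.

```bash
cat > plan.py <<'E'
import numpy as np, json, os
from scipy.spatial.transform import Rotation as R
F="cmd.json"
def load(): return json.load(open(F)) if os.path.exists(F) else dict(p=[148.536,-503.563,292.241],r=[np.pi,0,.2868])
def plan(wps, hold=0, save=True):
    """wps: (x,y,z,yaw_deg,step_mm[,maxdeg]) in world; prints rows per call (tool stays at its tilt, yaw about tool z)"""
    s=load(); p=np.array(s["p"]); Ro=R.from_euler('xyz',s["r"]); yaw0=np.degrees(s["r"][2])
    seq=[];cp=p.copy();cy=yaw0
    for w in wps:
        q=np.array(w[:3],float);n=int(np.ceil(max(np.linalg.norm(q-cp)/w[4],abs(w[3]-cy)/(w[5] if len(w)>5 else 7),1)))
        for i in range(1,n+1): seq.append((cp+(q-cp)*i/n,cy+(w[3]-cy)*i/n))
        cp,cy=q,w[3]
    seq+= [seq[-1]]*hold
    for k in range(0,len(seq),20):
        rows=[]
        for q,y in seq[k:k+20]:
            d=Ro.inv().apply(q-p); rows.append([*np.round(d).astype(int).tolist(), round(-(y-yaw0)/5,1)])
        print(json.dumps([rows]).replace(" ",""))
        d=np.array(rows[-1]); p=p+Ro.apply(d[:3]); Ro=Ro*R.from_euler('z',d[3]*5,degrees=True); yaw0=np.degrees(Ro.as_euler('xyz')[2])
    if save: json.dump(dict(p=p.tolist(),r=Ro.as_euler('xyz').tolist()),open(F,"w"))
    print("end",p.round(1),np.degrees(Ro.as_euler('xyz')).round(1))
E
python3 - <<'E'
from plan import *
A=np.array([645.3,-127.3])
def c(phi,r=230): return A+r*np.array([np.cos(np.radians(phi)),np.sin(np.radians(phi))])
w=[(360,-200,260,0,45),(380,60,260,-30,45),(*c(93,270),230,-60,45),(*c(92),130,-60,40),(*c(92),81,-60,20)]
for phi in np.arange(96,231,4): w.append((*c(phi),81,-60+(phi-92)*.65,20))
plan(w)
E
```

```text
[[[32,-26,4,0.4],[64,-51,7,0.7],[96,-77,11,1.1],[128,-103,14,1.5],[160,-129,18,1.8],[192,-154,21,2.2],[225,-180,25,2.6],[257,-206,29,2.9],[289,-231,32,3.3],[304,-272,32,4.3],[320,-313,32,5.3],[335,-353,32,6.3],[351,-394,32,7.3],[366,-434,32,8.3],[381,-475,32,9.3],[425,-476,37,10.3],[469,-478,42,11.3],[514,-479,47,12.3],[558,-480,52,13.3],[602,-482,57,14.3]]]
[[[13,-42,5,1.0],[25,-36,39,1.0],[37,-30,72,1.0],[49,-24,105,1.0],[49,-24,122,1.0],[49,-24,138,1.0],[49,-24,154,1.0],[41,-10,154,0.5],[33,4,154,-0.1],[27,19,154,-0.6],[22,34,154,-1.1],[18,50,154,-1.6],[15,65,154,-2.1],[13,81,154,-2.7],[12,97,154,-3.2],[12,113,154,-3.7],[14,129,154,-4.2],[16,145,154,-4.7],[20,161,154,-5.3],[25,176,154,-5.8]]]
[[[-3,16,0,-0.5],[-4,32,0,-1.0],[-4,48,0,-1.5],[-3,64,0,-2.1],[0,80,0,-2.6],[3,96,0,-3.1],[7,111,0,-3.6],[13,126,0,-4.1],[20,141,0,-4.7],[27,155,0,-5.2],[36,169,0,-5.7],[45,182,0,-6.2],[55,194,0,-6.7],[67,205,0,-7.3],[79,216,0,-7.8],[91,226,0,-8.3],[104,235,0,-8.8],[118,243,0,-9.3],[133,250,0,-9.9],[148,256,0,-10.4]]]
[[[5,15,0,-0.5]]]
end [ 491.1 -298.5   81.2] [180.    0.   28.4]
```

Call:
carry_out(
  deltas=[
    [[32,-26,4,0.4],[64,-51,7,0.7],[96,-77,11,1.1],[128,-103,14,1.5],[160,-129,18,1.8],[192,-154,21,2.2],[225,-180,25,2.6],[257,-206,29,2.9],[289,-231,32,3.3],[304,-272,32,4.3],[320,-313,32,5.3],[335,-353,32,6.3],[351,-394,32,7.3],[366,-434,32,8.3],[381,-475,32,9.3],[425,-476,37,10.3],[469,-478,42,11.3],[514,-479,47,12.3],[558,-480,52,13.3],[602,-482,57,14.3]],
  ],
  fingers=0,
)

```text
time: 2.1
tool_pos: [591.0, 129.7, 234.3]
tcp_rot: [3.141, 0.0, -0.965]
contact_force: [0.6, -0.9, 0.8]
grip_width: 0.2
```

Call:
carry_out(
  deltas=[
    [[13,-42,5,1.0],[25,-36,39,1.0],[37,-30,72,1.0],[49,-24,105,1.0],[49,-24,122,1.0],[49,-24,138,1.0],[49,-24,154,1.0],[41,-10,154,0.5],[33,4,154,-0.1],[27,19,154,-0.6],[22,34,154,-1.1],[18,50,154,-1.6],[15,65,154,-2.1],[13,81,154,-2.7],[12,97,154,-3.2],[12,113,154,-3.7],[14,129,154,-4.2],[16,145,154,-4.7],[20,161,154,-5.3],[25,176,154,-5.8]],
  ],
)

```text
time: 4.1
tool_pos: [459.4, 7.4, 81.2]
tcp_rot: [-3.141, -0.001, -0.453]
contact_force: [1.9, -0.0, 0.3]
grip_width: 0.5
```

Call:
carry_out(
  deltas=[
    [[-3,16,0,-0.5],[-4,32,0,-1.0],[-4,48,0,-1.5],[-3,64,0,-2.1],[0,80,0,-2.6],[3,96,0,-3.1],[7,111,0,-3.6],[13,126,0,-4.1],[20,141,0,-4.7],[27,155,0,-5.2],[36,169,0,-5.7],[45,182,0,-6.2],[55,194,0,-6.7],[67,205,0,-7.3],[79,216,0,-7.8],[91,226,0,-8.3],[104,235,0,-8.8],[118,243,0,-9.3],[133,250,0,-9.9],[148,256,0,-10.4]],
  ],
)

```text
time: 6.1
tool_pos: [480.0, -287.4, 80.7]
tcp_rot: [-3.14, 0.001, 0.454]
contact_force: [0.1, 0.9, 0.6]
grip_width: 0.6
```

Call:
carry_out(
  deltas=[
    [[5,15,0,-0.5]],
  ],
)

```text
time: 6.2
tool_pos: [491.1, -298.6, 80.7]
tcp_rot: [-3.14, 0.001, 0.498]
contact_force: [-0.1, 1.3, 0.2]
grip_width: 0.3
```

```bash
python3 - <<'E'
from h import *
A=np.array([645.3,-127.3])
for n in ["top","scene"]:
    img,d,P=pts(n); np.savez(n+"1",img=img,d=d,P=P)
    cv2.imwrite(f"pics/{n}1.png",img)
    g=img.max(-1)
    if n=="top":
        m=(g<60)&(P[...,2]>22)&(P[...,2]<60)&(np.hypot(P[...,0]-645,P[...,1]+127)<290)&(np.hypot(P[...,0]-645,P[...,1]+127)>200)
        k,l,s,c=cv2.connectedComponentsWithStats(m.astype(np.uint8)); B=[]
        for i in range(1,k):
            if s[i,4]>12:
                p=np.nanmedian(P[l==i],0)[:2]-A; B.append(p); print(c[i].round(),s[i,4],np.hypot(*p).round(),np.degrees(np.arctan2(p[1],p[0])).round(1))
    m=(P[...,2]>60)&(P[...,2]<385)&(np.hypot(P[...,0]-A[0],P[...,1]-A[1])<150)
    k,l,s,c=cv2.connectedComponentsWithStats(m.astype(np.uint8))
    for i in range(1,k):
        if s[i,4]>5:
            q=P[l==i];print(n,c[i].round(),s[i,4],np.nanmean(q,0).round(),"z",np.nanmin(q[:,2]).round(),np.nanmax(q[:,2]).round())
a=np.load("top1.npz")["img"][70:250,240:440]; a=cv2.resize(a,None,fx=3.2,fy=3.2,interpolation=cv2.INTER_CUBIC)
cv2.imwrite("pics/c2.png",a[:598])
E
```

```text
[324.  85.] 19 254.0 9.2
[382.  97.] 22 255.0 -36.3
[274. 115.] 25 255.0 54.2
[415. 145.] 24 255.0 -80.8
[261. 172.] 28 253.0 99.1
top [304. 141.] 283 [662. -21. 201.] z 105.0 288.0
top [377. 158.] 272 [ 610. -229.  198.] z 95.0 286.0
top [334. 177.] 78 [ 556. -106.  208.] z 194.0 222.0
scene [285. 218.] 1618 [ 678. -102.  193.] z 61.0 307.0
```

View pics/c2.png

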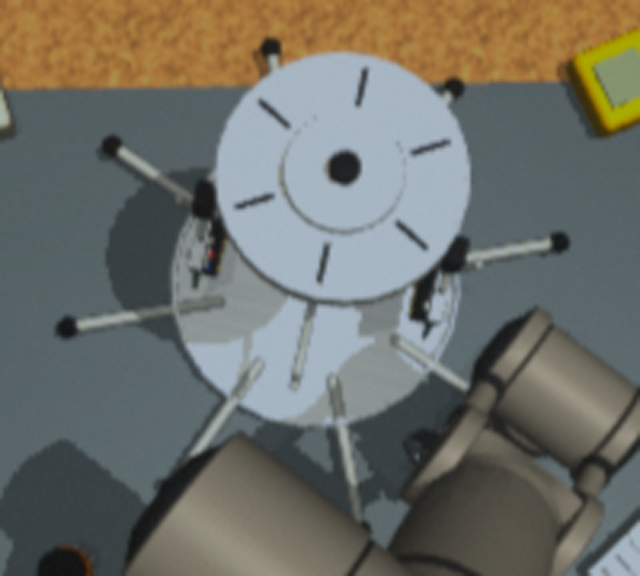

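The hook (crop (305,345)) now faces the robot at 166.7°, with boards on both sides at (205,240) and (450,280). Next: hook height and coated board pose.

```bash
python3 - <<'E'
from h import *
A=np.array([645.3,-127.3]); a=np.radians(166.7); u=np.array([np.cos(a),np.sin(a)]); v=np.array([-u[1],u[0]])
z=np.load("top1.npz");P=z["P"]; rel=P[...,:2]-A; r=rel@u; t=rel@v
m=(P[...,2]>150)&(P[...,2]<260)&(abs(t)<25)&(r>50)&(r<150)
for q in sorted(zip(r[m].round(),t[m].round(),P[...,2][m].round(1))): print(*q,end=" | ")
print()
for n in ["top","scene","top1","scene1"]:
    z=np.load(n+".npz");P=z["P"];g=z["img"].astype(int)
    w=(P[...,0]>380)&(P[...,0]<560)&(P[...,1]>200)&(P[...,1]<400)
    top=w&(P[...,2]>192)&(P[...,2]<212); q=P[top]; print(n,"griptop",top.sum(),np.nanmean(q,0).round(1),np.nanmin(q,0).round(1),np.nanmax(q,0).round(1))
    bar=w&(P[...,2]>100)&(P[...,2]<122)&(g.min(-1)>70); q=P[bar]
    if bar.sum()>5:
        (c,s,an)=cv2.minAreaRect(q[:,:2].astype(np.float32)); print("  bar",bar.sum(),np.round(c,1),np.round(s,1),an, np.nanmedian(q[:,2]))
        q=q[:,:2]-q[:,:2].mean(0); e=np.linalg.svd(q,full_matrices=False)[2][0]; print("   dir",np.degrees(np.arctan2(e[1],e[0])))
    walls=w&(P[...,2]>66)&(P[...,2]<82); q=P[walls]
    (c,s,an)=cv2.minAreaRect(q[:,:2].astype(np.float32)); print("  walls",walls.sum(),np.round(c,1),np.round(s,1),an)
    jar=(P[...,2]>60)&(P[...,2]<85)&(abs(P[...,0]-370)<50)&(abs(P[...,1]-120)<60); print("  jar",np.nanmean(P[jar],0).round())
E
```

```text
55.0 -1.0 216.4 | 56.0 -4.0 217.7 | 57.0 2.0 215.6 | 58.0 -3.0 216.3 | 58.0 -0.0 216.5 | 60.0 3.0 216.3 | 61.0 -3.0 218.9 | 61.0 0.0 219.6 | 62.0 1.0 212.0 | 62.0 4.0 213.0 | 64.0 -2.0 218.0 | 66.0 -4.0 210.6 | 66.0 -1.0 214.1 | 66.0 1.0 214.1 | 69.0 -4.0 211.8 | 69.0 -1.0 213.5 | 69.0 2.0 216.0 | 70.0 3.0 210.8 | 71.0 -0.0 208.1 | 72.0 -3.0 214.6 | 73.0 3.0 208.6 | 74.0 0.0 211.7 | 75.0 -2.0 212.2 | 76.0 1.0 207.7 | 77.0 -2.0 208.0 | 79.0 2.0 207.9 | 80.0 -4.0 206.3 | 80.0 -1.0 211.7 | 81.0 2.0 204.7 | 82.0 -3.0 202.0 | 82.0 -0.0 204.8 | 84.0 3.0 203.0 | 85.0 -3.0 205.0 | 85.0 0.0 206.9 | 87.0 1.0 204.9 | 87.0 3.0 204.8 | 88.0 -2.0 201.8 | 90.0 -1.0 201.4 | 90.0 1.0 201.9 | 91.0 -4.0 201.4 | 92.0 2.0 200.9 | 93.0 -4.0 199.7 | 93.0 -1.0 198.2 | 95.0 3.0 200.0 | 96.0 -3.0 200.9 | 97.0 -0.0 205.5 | 98.0 3.0 200.5 | 99.0 -2.0 201.8 | 99.0 0.0 200.8 | 101.0 1.0 197.8 | 102.0 -2.0 201.6 | 104.0 2.0 200.0 | 105.0 -4.0 197.9 | 105.0 -1.0 203.3 | 107.0 -1.0 199.7 | 108.0 -3.0 201.7 | 108.0 2.0 205.0 | 111.0 -3.0 198.8 | 111.0 -0.0 203.1 | 111.0 3.0 207.3 | 112.0 3.0 194.5 | 113.0 -2.0 197.8 
[... 624 characters left out ...]
0. ]
  bar 116 [461.2 301.7] [21.4 87.7] 14.193058013916016 107.70264159548378
   dir 104.30925897806488
  walls 251 [491.7 308.9] [130.7 105.7] 13.809654235839844
  jar [364. 126.  75.]
top1 griptop 42 [459.3 302.3 194.5] [448.9 288.3 192.1] [468.5 314.5 199.5]
  bar 76 [459.8 302.8] [17.3 90.3] 14.479249000549316 105.29558447621685
   dir -75.0037135215128
  walls 242 [490.9 309.9] [129.4 108.2] 13.27627182006836
  jar [361. 125.  73.]
scene1 griptop 37 [460.4 301.8 196.3] [450.2 289.7 192.5] [468.7 312.9 202.7]
  bar 116 [462.3 301.9] [20.5 87.6] 13.677769660949707 107.96501598134284
   dir 103.66293203194806
  walls 252 [491.2 308.7] [131.5 106. ] 13.48221206665039
  jar [365. 126.  75.]
```

```bash
cp cmd.json cmd_bak.json; python3 - <<'E'
from plan import *
plan([(491,-298.5,361,28.4,45),(786,-478,361,28.4,30)],save=False)
E
```

```text
[[[0,0,-40,0.0],[0,0,-80,0.0],[0,0,-120,0.0],[0,0,-160,0.0],[0,0,-200,0.0],[0,0,-240,0.0],[0,0,-280,0.0],[14,25,-280,0.0],[29,50,-280,0.0],[43,74,-280,0.0],[58,99,-280,0.0],[72,124,-280,0.0],[87,149,-280,0.0],[101,174,-280,0.0],[116,199,-280,0.0],[130,224,-280,0.0],[145,249,-280,0.0],[159,273,-280,0.0],[174,298,-280,0.0]]]
end [ 786.  -477.7  361.2] [180.    0.   28.4]
```

Call:
carry_out(
  deltas=[
    [[0,0,-40,0.0],[0,0,-80,0.0],[0,0,-120,0.0],[0,0,-160,0.0],[0,0,-200,0.0],[0,0,-240,0.0],[0,0,-280,0.0],[14,25,-280,0.0],[29,50,-280,0.0],[43,74,-280,0.0],[58,99,-280,0.0],[72,124,-280,0.0],[87,149,-280,0.0],[101,174,-280,0.0],[116,199,-280,0.0],[130,224,-280,0.0],[145,249,-280,0.0],[159,273,-280,0.0],[174,298,-280,0.0]],
  ],
  fingers=91,
)

```text
time: 8.2
tool_pos: [703.6, -427.7, 330.2]
tcp_rot: [3.106, -0.02, 0.496]
contact_force: [0.6, 0.7, -0.3]
grip_width: 91.4
```

```bash
python3 - <<'E'
from h import *
o=bot.get_obs(); print(o["joint_positions"].round(3),o["tool_pos"].round(1),o["tcp_rot"].round(3),np.hypot(*o["tool_pos"][:2]))
E
```

```text
[-0.64   1.085  0.037  0.004  1.98   0.436] [ 703.6 -427.7  330.2] [ 3.106 -0.02   0.496] 823.4089828584745
```

Call:
carry_out(
  deltas=[
    [[-25,-43,0,0],[-50,-86,0,0],[-75,-129,0,0],[-87,-149,0,0],[-87,-149,0,0],[-87,-149,0,0]],
  ],
)

```text
time: 8.8
tool_pos: [549.0, -332.5, 320.9]
tcp_rot: [3.12, -0.014, 0.496]
contact_force: [1.3, -0.9, 0.9]
grip_width: 91.0
```

```bash
cat > sync.py <<'E'
import json
from h import *
def sync():
    o=bot.get_obs(); json.dump(dict(p=o["tool_pos"].tolist(),r=o["tcp_rot"].tolist()),open("cmd.json","w"))
    z=R.from_euler('xyz',o["tcp_rot"]).as_matrix()[:,2]
    print("t",o["time"],o["tool_pos"].round(1),o["tcp_rot"].round(3),"tilt",np.degrees(np.arccos(-z[2])).round(2),"az",np.degrees(np.arctan2(z[1],z[0])).round(1),o["joint_positions"].round(3))
E
python3 - <<'E'
from sync import *; sync()
from plan import *
plan([(430,-200,500,28.4,45),(540,0,640,28.4,45)])
E
```

```text
t 8.8 [ 549.  -332.5  320.9] [ 3.12  -0.014  0.496] tilt 1.46 az -28.8 [-0.666  0.535  1.139  0.004  1.443  0.408]
[[[-6,-28,-31,0.0],[-13,-56,-61,0.0],[-19,-85,-92,0.0],[-26,-113,-122,0.0],[-32,-141,-153,0.0],[-39,-169,-183,0.0],[-7,-189,-207,0.0],[26,-209,-230,0.0],[58,-230,-253,0.0],[90,-250,-277,0.0],[123,-270,-300,0.0],[155,-290,-323,0.0]]]
end [5.400e+02 2.000e-01 6.397e+02] [178.8  -0.8  28.4]
```

Call:
carry_out(
  deltas=[
    [[-6,-28,-31,0.0],[-13,-56,-61,0.0],[-19,-85,-92,0.0],[-26,-113,-122,0.0],[-32,-141,-153,0.0],[-39,-169,-183,0.0],[-7,-189,-207,0.0],[26,-209,-230,0.0],[58,-230,-253,0.0],[90,-250,-277,0.0],[123,-270,-300,0.0],[155,-290,-323,0.0]],
  ],
)

```text
time: 10.0
tool_pos: [543.2, -1.4, 642.1]
tcp_rot: [3.106, -0.024, 0.496]
contact_force: [0.5, -0.2, 1.9]
grip_width: 90.7
```

Call:
carry_out(
  deltas=[
    [[40,22,0,0],[80,43,0,0],[120,65,0,0],[160,87,0,0]],
  ],
)

```text
time: 10.4
tool_pos: [648.0, -3.3, 594.4]
tcp_rot: [3.098, -0.041, 0.497]
contact_force: [-1.4, 0.3, 0.9]
grip_width: 91.1
```

Call:
carry_out(
  deltas=[
    [[40,22,0,0],[80,43,0,0],[120,65,0,0],[160,87,0,0]],
  ],
)

```text
time: 10.8
tool_pos: [703.7, -3.5, 543.9]
tcp_rot: [3.08, -0.072, 0.499]
contact_force: [1.0, -0.2, 0.7]
grip_width: 91.0
```

```bash
python3 -c "
from sync import *; sync()"
```

```text
t 10.8 [703.7  -3.5 543.9] [ 3.08  -0.072  0.499] tilt 5.43 az -12.4 [-0.11   0.8    0.036 -0.013  2.211  0.956]
```

Call:
carry_out(
  deltas=[
    [[30,16,-35,0],[60,33,-70,0],[90,49,-105,0],[120,65,-140,0]],
  ],
)

```text
time: 11.2
tool_pos: [693.0, -1.9, 566.9]
tcp_rot: [3.063, -0.101, 0.501]
contact_force: [-0.6, 0.6, 0.3]
grip_width: 91.0
```

Call:
carry_out(
  deltas=[
    [[40,22,0,0],[80,43,0,0],[120,65,0,0],[160,87,0,0]],
  ],
)

```text
time: 11.6
tool_pos: [742.2, -2.2, 518.3]
tcp_rot: [3.048, -0.128, 0.503]
contact_force: [-0.0, -0.6, 0.1]
grip_width: 90.5
```

```bash
python3 -c "
from sync import *; sync()"
```

```text
t 11.6 [742.2  -2.2 518.3] [ 3.048 -0.128  0.503] tilt 9.08 az -7.5 [-0.105  0.84   0.036 -0.005  2.107  0.966]
```

Call:
carry_out(
  deltas=[
    [[30,16,-35,0],[60,33,-70,0],[90,49,-105,0],[120,65,-140,0]],
  ],
)

```text
time: 12.0
tool_pos: [724.7, -0.6, 553.1]
tcp_rot: [3.029, -0.161, 0.507]
contact_force: [-0.1, -0.5, 0.4]
grip_width: 91.2
```

Call:
carry_out(
  deltas=[
    [[30,16,-35,0],[60,33,-70,0],[90,49,-105,0],[120,65,-140,0]],
  ],
)

```text
time: 12.4
tool_pos: [708.8, 0.7, 581.9]
tcp_rot: [3.012, -0.19, 0.51]
contact_force: [0.1, -0.5, 0.2]
grip_width: 91.6
```

Call:
carry_out(
  deltas=[
    [[40,22,0,0],[80,43,0,0],[120,65,0,0],[160,87,0,0]],
  ],
)

```text
time: 12.8
tool_pos: [752.9, 0.5, 542.7]
tcp_rot: [2.996, -0.219, 0.515]
contact_force: [-0.2, -0.3, 0.1]
grip_width: 90.9
```

```bash
python3 -c "
from sync import *; sync()"
```

```text
t 12.8 [7.529e+02 5.000e-01 5.427e+02] [ 2.996 -0.219  0.515] tilt 15.03 az -4.6 [-0.103  0.813  0.037  0.006  2.03   0.973]
```

```bash
cat > plan2.py <<'E'
from plan import *
def jaw_az(Ro): y=Ro.as_matrix()[:,1]; return np.degrees(np.arctan2(y[1],y[0]))%180
def turn_for(Ro,az):
    ks=np.arange(-20,20,.1); e=[abs((jaw_az(Ro*R.from_euler('z',k*5,degrees=True))-az+90)%180-90)+.001*abs(k) for k in ks]
    return round(float(ks[int(np.argmin(e))]),1)
def plan2(wps,hold=0):
    """wps: (grasp x,y,z, turn units from now, step mm)"""
    s=load(); p=np.array(s["p"]); Ro=R.from_euler('xyz',s["r"]); o=Ro.as_matrix()[:,2]*47
    cp=p+o; ck=0; seq=[]
    for w in wps:
        q=np.array(w[:3],float);n=int(np.ceil(max(np.linalg.norm(q-cp)/w[4],abs(w[3]-ck)/1.3,1)))
        seq+=[(cp+(q-cp)*i/n,ck+(w[3]-ck)*i/n) for i in range(1,n+1)]; cp,ck=q,w[3]
    seq+=[seq[-1]]*hold; k0=0
    for j in range(0,len(seq),20):
        rows=[[*np.round(Ro.inv().apply(q-o-p)).astype(int).tolist(),round(k-k0,1)] for q,k in seq[j:j+20]]
        print(json.dumps([rows]).replace(" ",""))
        d=np.array(rows[-1]); p=p+Ro.apply(d[:3]); Ro=Ro*R.from_euler('z',d[3]*5,degrees=True); k0+=d[3]
    json.dump(dict(p=p.tolist(),r=Ro.as_euler('xyz').tolist()),open(F,"w"))
    print("end grasp",(p+o).round(1),"jaw",jaw_az(Ro).round(1))
E
python3 - <<'E'
from plan2 import *
s=load();k=turn_for(R.from_euler('xyz',s["r"]),104.3);print(k)
plan2([(500,60,500,k/2,45),(458,302,330,k,45),(458,302,240,k,45)],hold=2)
E
```

```text
2.7
[[[-28,-25,-10,0.2],[-56,-50,-21,0.4],[-84,-75,-31,0.6],[-112,-100,-41,0.8],[-140,-125,-52,1.0],[-168,-150,-62,1.2],[-196,-174,-72,1.4],[-189,-211,-51,1.5],[-183,-247,-30,1.7],[-177,-284,-9,1.9],[-171,-321,12,2.1],[-164,-357,33,2.3],[-158,-394,55,2.5],[-152,-430,76,2.7],[-162,-436,119,2.7],[-171,-443,163,2.7],[-171,-443,163,2.7],[-171,-443,163,2.7]]]
end grasp [458.4 302.3 239.9] jaw 104.4
```

Call:
carry_out(
  deltas=[
    [[-28,-25,-10,0.2],[-56,-50,-21,0.4],[-84,-75,-31,0.6],[-112,-100,-41,0.8],[-140,-125,-52,1.0],[-168,-150,-62,1.2],[-196,-174,-72,1.4],[-189,-211,-51,1.5],[-183,-247,-30,1.7],[-177,-284,-9,1.9],[-171,-321,12,2.1],[-164,-357,33,2.3],[-158,-394,55,2.5],[-152,-430,76,2.7],[-162,-436,119,2.7],[-171,-443,163,2.7],[-171,-443,163,2.7],[-171,-443,163,2.7]],
  ],
  fingers=91,
)

```text
time: 14.6
tool_pos: [446.4, 303.5, 286.9]
tcp_rot: [3.051, -0.248, 0.274]
contact_force: [0.5, 0.4, 0.2]
grip_width: 91.2
```

```bash
python3 - <<'E'
from sync import *
import plan2
s=plan2.load(); print("planned",np.round(s["p"],1)); sync()
o=bot.get_obs(); print("grasp",(o["tool_pos"]+47*R.from_euler('xyz',o["tcp_rot"]).as_matrix()[:,2]).round(1))
img,d,P=pts("wrist"); cv2.imwrite("pics/w1.png",img)
w=(abs(P[...,0]-460)<40)&(abs(P[...,1]-302)<40)&(P[...,2]>175)&(P[...,2]<215)
q=P[w]; print(w.sum(), np.nanpercentile(q,[2,50,98],axis=0).round(1))
if w.sum()>20:
    q=q[q[:,2]>np.nanmedian(q[:,2])-4]; print(cv2.minAreaRect(q[:,:2].astype(np.float32)),np.nanmedian(q[:,2]))
w=(abs(P[...,0]-460)<60)&(abs(P[...,1]-302)<60)&(P[...,2]>98)&(P[...,2]<120)&(img.min(-1)>70); q=P[w]; print(w.sum(),cv2.minAreaRect(q[:,:2].astype(np.float32)) if w.sum()>9 else 0)
E
```

```text
planned [446.2 303.3 285.2]
t 14.6 [446.4 303.5 286.9] [ 3.051 -0.248  0.274] tilt 15.09 az -4.7 [ 0.525  0.291  1.639 -0.177  1.001  1.913]
grasp [458.6 302.5 241.5]
1096 [[450.2 294.7 176.5]
 [461.2 306.5 197.7]
 [469.9 317.9 199.3]]
((459.3880310058594, 305.6216735839844), (17.754865646362305, 23.51530647277832), 13.857234954833984) 197.84008096911205
1116 ((461.5813903808594, 306.6544189453125), (22.095075607299805, 89.28762817382812), 13.879663467407227)
```

View pics/w1.png

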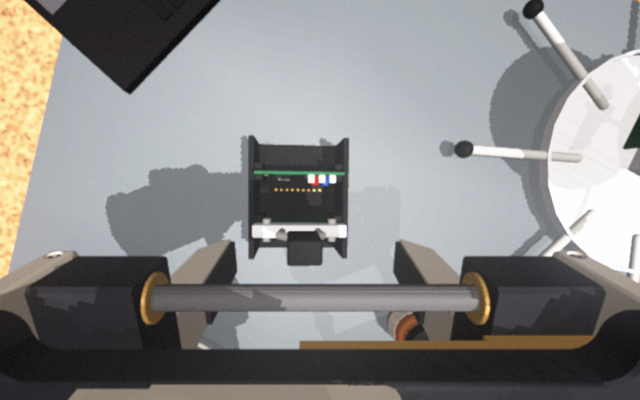

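The wrist picture shows the grip block at (305,248) between the fingers, with the coated board in the near slot and the bare board at (300,172). I'll descend and grasp.

```bash
python3 - <<'E'
from plan2 import *
plan2([(460.5,303.2,215,0,30),(460.5,303.2,180,0,15)],hold=1)
E
```

```text
[[[-4,-3,26,0.0],[-7,-4,37,0.0],[-10,-5,49,0.0],[-13,-6,60,0.0],[-13,-6,60,0.0]]]
end grasp [460.5 303.6 179.8] jaw 104.4
```

Call:
carry_out(
  deltas=[
    [[-4,-3,26,0.0],[-7,-4,37,0.0],[-10,-5,49,0.0],[-13,-6,60,0.0],[-13,-6,60,0.0]],
  ],
)

```text
time: 15.15
tool_pos: [447.7, 304.2, 224.1]
tcp_rot: [3.051, -0.247, 0.274]
contact_force: [-0.0, 0.1, 1.1]
grip_width: 91.3
```

Call:
carry_out(
  deltas=[
    [[0,0,0,0],[0,0,0,0],[0,0,0,0],[0,0,0,0],[0,0,0,0],[0,0,0,0],[0,0,0,0],[0,0,0,0]],
  ],
  fingers=10,
)

```text
time: 15.95
tool_pos: [447.8, 304.4, 224.4]
tcp_rot: [3.051, -0.248, 0.274]
contact_force: [-0.1, 0.6, -0.6]
grip_width: 31.7
```

```bash
python3 - <<'E'
from sync import *
sync(); o=bot.get_obs(); print(o["grip_width"],o["contact_force"].round(1),o["moment"].round(2),"grasp",(o["tool_pos"]+47*R.from_euler('xyz',o["tcp_rot"]).as_matrix()[:,2]).round(1))
E
```

```text
t 15.95 [447.8 304.4 224.4] [ 3.051 -0.248  0.274] tilt 15.09 az -4.6 [ 0.525  0.362  1.726 -0.199  0.846  1.95 ]
31.673913484594454 [-0.1  0.6 -0.6] [0.15 0.2  0.01] grasp [460.  303.5 179. ]
```

Still closing. Give it more time.

Call:
carry_out(
  deltas=[
    [[0,0,0,0],[0,0,0,0],[0,0,0,0],[0,0,0,0],[0,0,0,0]],
  ],
  fingers=10,
)

```text
time: 16.45
tool_pos: [447.7, 304.8, 224.4]
tcp_rot: [3.052, -0.248, 0.274]
contact_force: [-0.8, 5.3, -1.1]
grip_width: 25.8
```

```bash
python3 - <<'E'
from sync import *; sync()
from plan2 import *
g=np.array(load()["p"])+47*R.from_euler('xyz',load()["r"]).as_matrix()[:,2]; print(g.round(1))
plan2([(g[0],g[1]+1,g[2]+4,0,2),(g[0],g[1]+1,g[2]+78,0,14)],hold=1)
k=turn_for(R.from_euler('xyz',load()["r"]),82);print(k)
plan2([(460,303,290,0,25),(455,100,290,k,30),(460,-84,275,k,30)],hold=3)
E
```

```text
t 16.45 [447.7 304.8 224.4] [ 3.052 -0.248  0.274] tilt 15.09 az -4.5 [ 0.525  0.362  1.726 -0.199  0.845  1.95 ]
[459.9 303.8 179. ]
[[[0,0,-1,0.0],[1,0,-3,0.0],[1,-1,-4,0.0],[4,0,-16,0.0],[7,2,-28,0.0],[10,3,-40,0.0],[13,4,-52,0.0],[16,5,-63,0.0],[19,6,-75,0.0],[19,6,-75,0.0]]]
end grasp [459.7 304.5 256.6] jaw 104.4
4.6
[[[4,2,-16,0.0],[8,4,-32,0.0],[0,32,-32,0.7],[-8,60,-31,1.3],[-17,88,-31,2.0],[-25,116,-30,2.6],[-33,143,-30,3.3],[-42,171,-30,3.9],[-50,199,-29,4.6],[-57,224,-26,4.6],[-63,250,-24,4.6],[-70,275,-21,4.6],[-77,300,-18,4.6],[-84,326,-15,4.6],[-90,351,-13,4.6],[-97,377,-10,4.6],[-97,377,-10,4.6],[-97,377,-10,4.6],[-97,377,-10,4.6]]]
end grasp [460.1 -84.4 275.3] jaw 82.2
```

Call:
carry_out(
  deltas=[
    [[0,0,-1,0.0],[1,0,-3,0.0],[1,-1,-4,0.0],[4,0,-16,0.0],[7,2,-28,0.0],[10,3,-40,0.0],[13,4,-52,0.0],[16,5,-63,0.0],[19,6,-75,0.0],[19,6,-75,0.0]],
  ],
)

```text
time: 17.45
tool_pos: [448.4, 304.8, 304.1]
tcp_rot: [3.05, -0.251, 0.274]
contact_force: [1.8, 0.0, -1.3]
grip_width: 24.1
```

```bash
python3 - <<'E'
from h import *
o=bot.get_obs(); print(o["grip_width"],o["contact_force"].round(1),o["moment"].round(2),"grasp",(o["tool_pos"]+47*R.from_euler('xyz',o["tcp_rot"]).as_matrix()[:,2]).round(1))
img,d,P=pts("scene"); cv2.imwrite("pics/s3.png",cv2.resize(img[200:320,340:480],None,fx=4,fy=4,interpolation=cv2.INTER_CUBIC))
E
```

```text
24.125429478057274 [ 1.8  0.  -1.3] [ 0.07  0.24 -0.03] grasp [460.7 303.8 258.8]
```

View pics/s3.png

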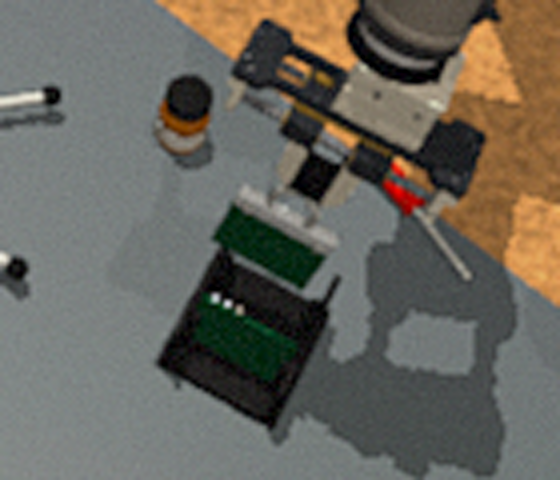

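The board is held at (290,240), clear of the rack, and the bare board is still in its slot. Moving to the hook.

Call:
carry_out(
  deltas=[
    [[4,2,-16,0.0],[8,4,-32,0.0],[0,32,-32,0.7],[-8,60,-31,1.3],[-17,88,-31,2.0],[-25,116,-30,2.6],[-33,143,-30,3.3],[-42,171,-30,3.9],[-50,199,-29,4.6],[-57,224,-26,4.6],[-63,250,-24,4.6],[-70,275,-21,4.6],[-77,300,-18,4.6],[-84,326,-15,4.6],[-90,351,-13,4.6],[-97,377,-10,4.6],[-97,377,-10,4.6],[-97,377,-10,4.6],[-97,377,-10,4.6]],
  ],
)

```text
time: 19.4
tool_pos: [447.6, -83.2, 320.6]
tcp_rot: [-3.126, -0.262, -0.14]
contact_force: [0.4, 0.2, -2.8]
grip_width: 23.9
```

```bash
python3 - <<'E'
from h import *
from sync import sync
sync()
o=bot.get_obs(); Ro=R.from_euler('xyz',o["tcp_rot"]).as_matrix(); print(o["grip_width"],o["contact_force"].round(1),o["moment"].round(2),"grasp",(o["tool_pos"]+47*Ro[:,2]).round(1),"jaw",Ro[:,1].round(3))
out=[]
for n in ["scene","wrist"]:
    img,d,P=pts(n); np.savez(n+"4",img=img,P=P)
    if n=="scene": out.append(cv2.resize(img[140:290,210:410],(780,585),interpolation=cv2.INTER_CUBIC))
    else: cv2.imwrite("pics/w4.png",img)
    g=img.astype(int)
    w=(P[...,0]>400)&(P[...,0]<520)&(P[...,1]>-150)&(P[...,1]<-20)&(P[...,2]>170)&(P[...,2]<235)&(g.min(-1)>70)
    print(n,w.sum(),np.nanpercentile(P[w],[5,50,95],axis=0).round(1) if w.sum()>5 else "")
    b=(P[...,0]>400)&(P[...,0]<540)&(P[...,1]>-170)&(P[...,1]<-10)&(P[...,2]>90)&(P[...,2]<200)&(g[...,1]>g[...,2]+15)&(g[...,1]>g[...,0]+5)
    q=P[b]; print("green",b.sum())
    if b.sum()>30:
        c=q.mean(0); e=np.linalg.svd(q-c,full_matrices=False)[2]; print(c.round(1),"normal",e[2].round(3))
cv2.imwrite("pics/s4.png",out[0])
E
```

```text
t 19.4 [447.6 -83.2 320.6] [-3.126 -0.262 -0.14 ] tilt 15.02 az -4.6 [-0.398  0.073  1.817  0.096  1.004  1.269]
23.856539471609118 [ 0.4  0.2 -2.8] [ 0.07  0.25 -0.02] grasp [459.8 -84.2 275.2] jaw [-0.136 -0.991 -0.015]
scene 128 [[ 456.8 -126.9  190.2]
 [ 465.2  -82.   203.7]
 [ 474.   -44.6  224.7]]
green 143
[466.1 -82.1 144. ] normal [ 0.992 -0.127  0.025]
wrist 1619 [[ 457.5 -124.5  189.8]
 [ 465.7  -85.8  203.6]
 [ 477.3  -42.7  215.5]]
green 0
```

View pics/s4.png

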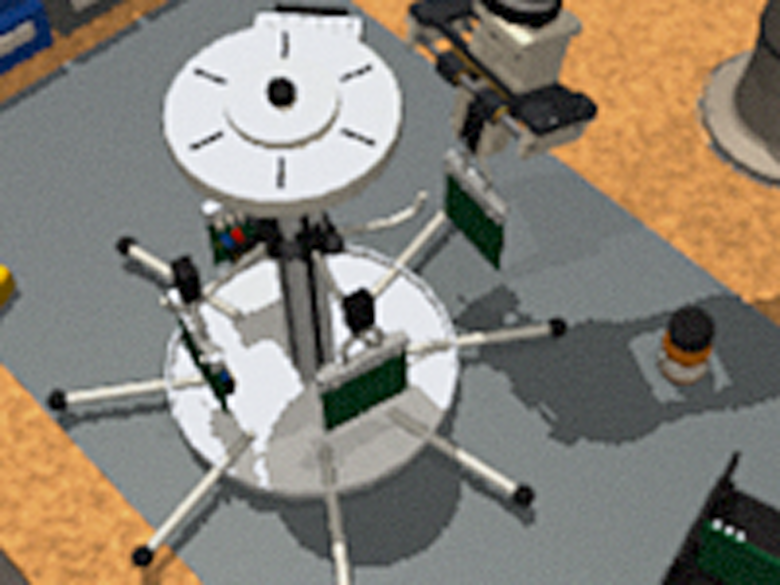

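View pics/w4.png

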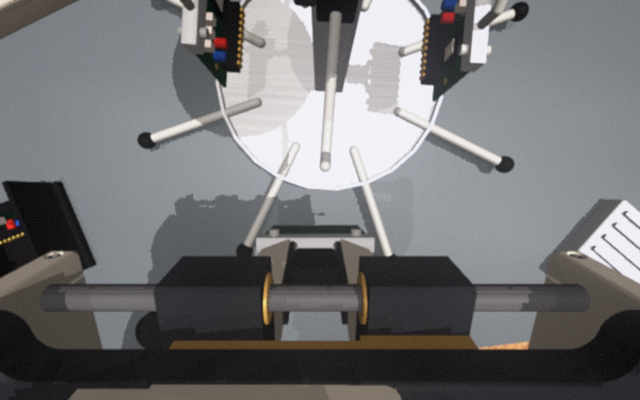

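Wrist view: the grip block is at (315,265) and the clamp bar at (316,243). The empty hook runs from (332,20) to its tip at (325,160). The scene crop confirms the board hangs upright outside the hook at (475,210).

```bash
python3 - <<'E'
from h import *
A=np.array([645.3,-127.3])
z=np.load("wrist4.npz");P=z["P"];g=z["img"].astype(int)
v,u=np.mgrid[0:400,0:640]
m=(u>310)&(u<350)&(v>20)&(v<172)&(P[...,2]>180)&(P[...,2]<260)&(g.min(-1)>90)
q=P[m]; rel=q[:,:2]-A
print(m.sum()); r=np.hypot(*rel.T)
for a in range(40,145,8):
    k=(r>=a)&(r<a+8)
    if k.sum()>3: print(a,q[k].mean(0).round(1),"maxz",np.percentile(q[k][:,2],90).round(1),"az",np.degrees(np.arctan2(rel[k][:,1].mean(),rel[k][:,0].mean())).round(1))
w=(P[...,0]>440)&(P[...,0]<500)&(P[...,1]>-150)&(P[...,1]<-20)&(P[...,2]>180)&(P[...,2]<225)&(g.min(-1)>90)&(v<260)
q=P[w]; print("bar",cv2.minAreaRect(q[:,:2].astype(np.float32)))
for s in [(-130,-115),(-60,-40)]:
    k=(q[:,1]>s[0])&(q[:,1]<s[1]); print(s,np.median(q[k],0).round(1))
w=(P[...,0]>430)&(P[...,0]<490)&(P[...,1]>-115)&(P[...,1]<-55)&(P[...,2]>270)&(P[...,2]<305)&(g.max(-1)<70)&(abs(u-315)<25)&(v<285)
print("block top",w.sum(),np.nanpercentile(P[w],[3,50,97],axis=0).round(1) if w.sum() else 0)
E
```

```text
1671
40 [ 602.9 -115.6  225.8] maxz 227.8 az 164.6
48 [ 595.2 -114.   222.1] maxz 224.1 az 165.1
56 [ 587.4 -112.3  218.6] maxz 220.7 az 165.5
64 [ 579.5 -110.7  214.9] maxz 216.9 az 165.8
72 [ 571.5 -109.1  211.2] maxz 213.3 az 166.1
80 [ 563.7 -107.4  207.4] maxz 209.7 az 166.3
88 [ 556.  -105.9  204. ] maxz 205.8 az 166.5
96 [ 548.1 -104.2  202.5] maxz 203.8 az 166.6
104 [ 540.1 -102.5  202.6] maxz 204.0 az 166.8
112 [ 532.4 -100.9  203.1] maxz 204.7 az 166.9
120 [524.3 -99.4 213.1] maxz 219.7 az 167.0
128 [517.8 -98.  219.9] maxz 221.2 az 167.0
bar ((464.5585632324219, -83.78837585449219), (89.54997253417969, 17.476665496826172), 82.9535140991211)
(-130, -115) [ 460.3 -121.6  203.2]
(-60, -40) [470.8 -49.6 204.1]
block top 1444 [[459.  -96.4 271.4]
 [465.6 -85.1 291.4]
 [468.9 -73.9 293.1]]
```

```bash
python3 - <<'E'
from plan2 import *
s=load();g=np.array(s["p"])+47*R.from_euler('xyz',s["r"]).as_matrix()[:,2];print(g.round(1))
plan2([(*(g+[0,0,-15]),0,5),(*(g+[72.5,-17,-15]),0,6)],hold=2)
E
```

```text
[459.8 -84.2 275.2]
[[[-1,0,5,0.0],[-3,0,10,0.0],[-4,0,14,0.0],[2,1,16,0.0],[7,1,17,0.0],[13,2,19,0.0],[18,2,20,0.0],[24,3,22,0.0],[29,3,23,0.0],[35,4,25,0.0],[40,5,26,0.0],[46,5,28,0.0],[51,6,29,0.0],[57,6,31,0.0],[62,7,32,0.0],[68,7,34,0.0],[68,7,34,0.0],[68,7,34,0.0]]]
end grasp [ 532.6 -101.   259.9] jaw 82.2
```

Call:
carry_out(
  deltas=[
    [[-1,0,5,0.0],[-3,0,10,0.0],[-4,0,14,0.0],[2,1,16,0.0],[7,1,17,0.0],[13,2,19,0.0],[18,2,20,0.0],[24,3,22,0.0]],
  ],
)

```text
time: 20.3
tool_pos: [476.8, -90.5, 306.0]
tcp_rot: [-3.126, -0.263, -0.141]
contact_force: [0.1, 0.6, -1.7]
grip_width: 24.1
```

Call:
carry_out(
  deltas=[
    [[5,0,1,0.0],[11,1,3,0.0],[16,2,4,0.0],[22,2,6,0],[22,2,6,0]],
  ],
)

```text
time: 20.8
tool_pos: [499.3, -95.7, 305.7]
tcp_rot: [-3.126, -0.263, -0.141]
contact_force: [-1.4, -0.7, -3.3]
grip_width: 23.9
```

```bash
python3 - <<'E'
from h import *
from sync import sync
sync()
o=bot.get_obs(); Ro=R.from_euler('xyz',o["tcp_rot"]).as_matrix(); print(o["contact_force"].round(1),"grasp",(o["tool_pos"]+47*Ro[:,2]).round(1))
img,d,P=pts("wrist"); a=cv2.resize(img[60:290,200:450],(780,580)[:2],interpolation=cv2.INTER_CUBIC); cv2.imwrite("pics/w5.png",a)
img,d,P=pts("scene"); cv2.imwrite("pics/s5.png",cv2.resize(img[140:230,260:360],(780,585)))
E
```

```text
t 20.8 [499.3 -95.7 305.7] [-3.126 -0.263 -0.141] tilt 15.1 az -4.6 [-0.379  0.187  1.725  0.092  0.98   1.289]
[-1.4 -0.7 -3.3] grasp [511.5 -96.7 260.4]
```

View pics/w5.png

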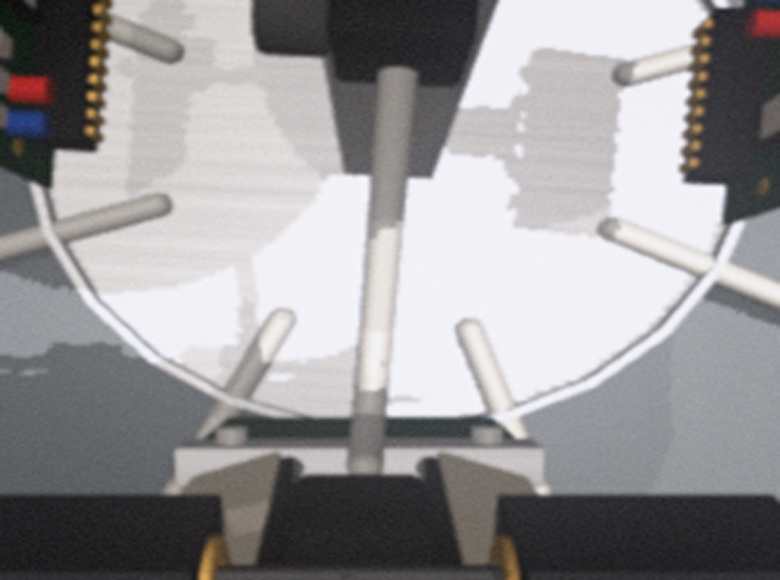

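The hook tip (365,460) is centred between the eye's legs (290 and 430). Going in, then lowering.

```bash
python3 - <<'E'
from plan2 import *
s=load();g=np.array(s["p"])+47*R.from_euler('xyz',s["r"]).as_matrix()[:,2]
plan2([(*(g+[21,-4.3,0]),0,4)],hold=2)
plan2([(*(g+[21,-4.3,-16]),0,2)],hold=2)
E
```

```text
[[[3,0,1,0.0],[7,0,2,0.0],[10,1,3,0.0],[14,1,4,0.0],[17,1,5,0.0],[21,1,6,0.0],[21,1,6,0.0],[21,1,6,0.0]]]
end grasp [ 533.  -100.6  260. ] jaw 82.2
[[[-1,0,2,0.0],[-1,0,4,0.0],[-2,0,6,0.0],[-2,0,7,0.0],[-3,0,9,0.0],[-3,0,11,0.0],[-4,1,13,0.0],[-5,1,15,0.0],[-5,1,15,0.0],[-5,1,15,0.0]]]
end grasp [ 532.  -101.2  244.2] jaw 82.2
```

Call:
carry_out(
  deltas=[
    [[3,0,1,0.0],[7,0,2,0.0],[10,1,3,0.0],[14,1,4,0.0],[17,1,5,0.0],[21,1,6,0.0],[21,1,6,0.0],[21,1,6,0.0]],
  ],
)

```text
time: 21.7
tool_pos: [520.0, -99.4, 305.3]
tcp_rot: [-3.126, -0.263, -0.141]
contact_force: [-0.3, 0.1, -2.0]
grip_width: 24.0
```

Call:
carry_out(
  deltas=[
    [[-1,0,2,0.0],[-1,0,4,0.0],[-2,0,6,0.0],[-2,0,7,0.0],[-3,0,9,0.0],[-3,0,11,0.0],[-4,1,13,0.0],[-5,1,15,0.0],[-5,1,15,0.0]],
  ],
)

```text
time: 22.6
tool_pos: [518.8, -100.1, 289.2]
tcp_rot: [-3.126, -0.262, -0.141]
contact_force: [0.7, -0.3, -2.1]
grip_width: 24.1
```

Call:
carry_out(
  deltas=[
    [[0,0,1,0],[-1,0,2,0],[-1,0,2,0],[-1,0,2,0]],
  ],
)

```text
time: 23.0
tool_pos: [518.7, -100.0, 287.6]
tcp_rot: [-3.126, -0.263, -0.141]
contact_force: [0.7, 0.6, -1.6]
grip_width: 23.5
```

Call:
carry_out(
  deltas=[
    [[0,0,1,0],[-1,0,2,0],[-1,0,3,0],[-1,0,4,0],[-1,0,4,0],[-1,0,4,0]],
  ],
)

```text
time: 23.6
tool_pos: [519.4, -100.3, 284.3]
tcp_rot: [-3.127, -0.266, -0.141]
contact_force: [2.2, -1.4, 5.5]
grip_width: 23.8
```

Call:
carry_out(
  deltas=[
    [[0,0,1,0],[0,0,1,0],[0,0,1,0]],
  ],
)

```text
time: 23.9
tool_pos: [519.6, -100.3, 284.0]
tcp_rot: [-3.127, -0.266, -0.14]
contact_force: [-0.8, -1.0, 11.7]
grip_width: 24.2
```

Call:
carry_out(
  deltas=[
    [[0,0,1,0],[0,0,1,0],[0,0,1,0]],
  ],
)

```text
time: 24.2
tool_pos: [519.7, -100.3, 283.7]
tcp_rot: [-3.127, -0.267, -0.14]
contact_force: [-3.0, -0.2, 16.6]
grip_width: 23.9
```

Seated: contact force rises at TCP z ≈ 284. Relieve, then release.

Call:
carry_out(
  deltas=[
    [[0,0,-1,0],[0,0,-2,0],[0,0,-3,0],[0,0,-3,0],[0,0,-3,0]],
  ],
)

```text
time: 24.7
tool_pos: [519.2, -100.3, 284.6]
tcp_rot: [-3.127, -0.265, -0.141]
contact_force: [5.2, -2.0, 1.7]
grip_width: 23.7
```

Call:
carry_out(
  deltas=[
    [[1,0,0,0],[1,0,0,0]],
  ],
)

```text
time: 24.9
tool_pos: [519.5, -100.3, 284.5]
tcp_rot: [-3.126, -0.263, -0.141]
contact_force: [3.6, -2.3, 1.3]
grip_width: 23.7
```

Call:
carry_out(
  deltas=[
    [[0,0,0,0],[0,0,0,0],[0,0,0,0],[0,0,0,0],[0,0,0,0],[0,0,0,0],[0,0,0,0],[0,0,0,0]],
  ],
  fingers=65,
)

```text
time: 25.7
tool_pos: [519.3, -100.0, 284.6]
tcp_rot: [-3.126, -0.263, -0.141]
contact_force: [-0.6, -1.1, -0.3]
grip_width: 65.0
```

```bash
python3 - <<'E'
from h import *
from sync import sync
sync()
o=bot.get_obs(); print(o["contact_force"].round(1),o["grip_width"])
img,d,P=pts("wrist"); cv2.imwrite("pics/w6.png",img)
img,d,P=pts("scene"); cv2.imwrite("pics/s6.png",cv2.resize(img[140:260,230:390],(780,585)))
E
```

```text
t 25.7 [ 519.3 -100.   284.6] [-3.126 -0.263 -0.141] tilt 15.08 az -4.6 [-0.371  0.245  1.71   0.093  0.936  1.292]
[-0.6 -1.1 -0.3] 65.00552381751262
```

View pics/w6.png

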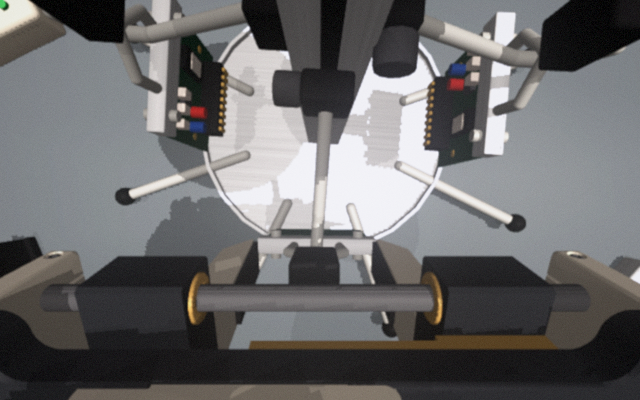

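The board hangs on the hook (block at (316,262), hook threaded through the eye) and the fingers are clear. Retract along the tool axis.

Call:
carry_out(
  deltas=[
    [[0,0,-5,0],[0,0,-12,0],[0,0,-20,0],[0,0,-30,0],[0,0,-42,0],[0,0,-54,0],[0,0,-66,0],[-20,0,-76,0],[-50,0,-86,0],[-80,0,-92,0],[-80,0,-92,0],[-80,0,-92,0],[-80,0,-92,0],[-80,0,-92,0],[-80,0,-92,0],[-80,0,-92,0],[-80,0,-92,0],[-80,0,-92,0],[-80,0,-92,0],[-80,0,-92,0]],
  ],
)

```text
time: 27.8
tool_pos: [419.0, -87.3, 352.7]
tcp_rot: [-3.126, -0.263, -0.141]
contact_force: [-0.0, 0.1, -0.7]
grip_width: 65.2
```

```bash
python3 - <<'E'
from h import *
o=bot.get_obs(); print(o["time"],o["tool_pos"].round(1),o["contact_force"].round(1))
A=np.array([645.3,-127.3]); C=[]
for i in range(4):
    img,d,P=pts("scene"); g=img.astype(int)
    b=(P[...,0]>490)&(P[...,0]<570)&(P[...,1]>-170)&(P[...,1]<-30)&(P[...,2]>70)&(P[...,2]<165)&(g[...,1]>g[...,2]+15)&(g[...,1]>g[...,0]+5)
    q=P[b]; c=q.mean(0); e=np.linalg.svd(q-c,full_matrices=False)[2]; print(b.sum(),c.round(1),"n",e[2].round(3))
cv2.imwrite("pics/s7.png",cv2.resize(img[140:260,230:390],(780,585),interpolation=cv2.INTER_CUBIC))
img,d,P=pts("top"); g=img.max(-1)
w=(abs(P[...,0]-537)<40)&(abs(P[...,1]+101)<40)&(P[...,2]>235)&(P[...,2]<265); q=P[w]
print("block top",w.sum(),np.nanpercentile(q,[5,50,95],axis=0).round(1) if w.sum() else 0)
w=(g<60)&(P[...,2]>22)&(P[...,2]<60)&(abs(np.hypot(P[...,0]-A[0],P[...,1]-A[1])-255)<25)
k,l,s,c=cv2.connectedComponentsWithStats(w.astype(np.uint8))
for i in range(1,k):
    if s[i,4]>12: p=np.nanmedian(P[l==i],0)[:2]-A; print("spoke",np.degrees(np.arctan2(p[1],p[0])).round(1))
E
```

```text
27.8 [419.  -87.3 352.7] [-0.   0.1 -0.7]
101 [534.9 -99.3 108.8] n [ 0.99  -0.138 -0.009]
104 [535.  -98.8 108.4] n [ 0.989 -0.147 -0.016]
104 [535.2 -98.3 108.4] n [ 0.99  -0.14  -0.004]
106 [534.9 -98.7 108.7] n [ 0.99  -0.139 -0.014]
block top 64 [[ 523.4 -113.2  243.8]
 [ 532.4 -103.6  253.8]
 [ 541.   -92.   256.5]]
spoke 10.7
spoke -34.6
spoke 55.5
spoke -79.3
spoke 100.8
spoke -124.2
```

View pics/s7.png

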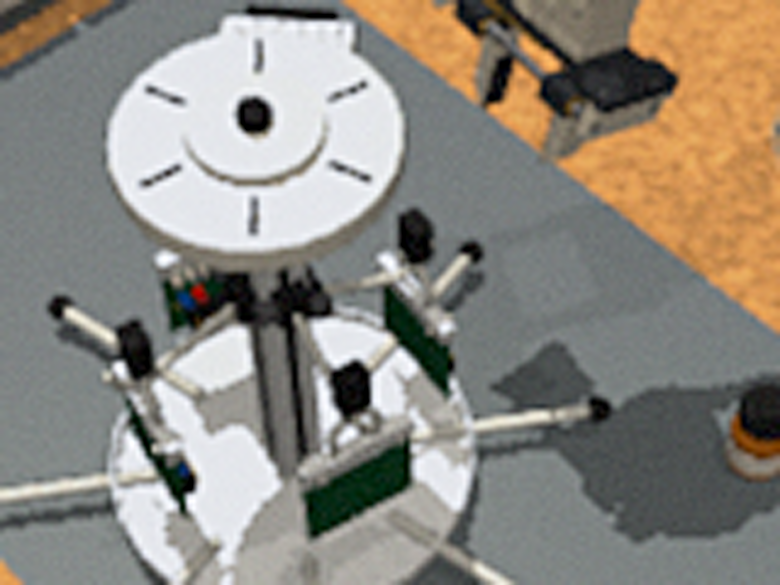

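The board hangs free and upright at (415,290), with the gripper well clear. One short wait for residual swing, then hand in.

Call:
carry_out(
  deltas=[
    [[0,0,0,0],[0,0,0,0],[0,0,0,0],[0,0,0,0],[0,0,0,0],[0,0,0,0],[0,0,0,0],[0,0,0,0],[0,0,0,0],[0,0,0,0],[0,0,0,0],[0,0,0,0],[0,0,0,0],[0,0,0,0],[0,0,0,0]],
  ],
)

```text
time: 29.55
tool_pos: [419.0, -87.3, 352.6]
tcp_rot: [-3.126, -0.263, -0.141]
contact_force: [-0.4, -0.2, 0.6]
grip_width: 64.7
```

```bash
python3 - <<'E'
from plant import bot
print(bot.close_job(), bot.get_obs()["time"])
E
```

```text
the job is handed in; nothing more can be done
the job is handed in; nothing more can be done
```

The coated board now hangs by its eye on the hook that was empty, and the job was handed in at about 29.6 s of the 72 s allowed. No verdict was reported.

**What I did:**
- I turned the carousel about 127° by pushing one spoke. The empty hook then pointed at 166.7° in world azimuth, against about 169° for the direction to the robot.
- Moves only take shifts and a turn about the tool's own axis, so I could not command a tilt directly. I built up a 15° tilt by repeatedly commanding poses at the limit of the arm's reach. That is less than the 30° you suggested, but it was enough to clear the lamp because this hook is clamped low, at about 197 mm.
- I lifted the board out, threaded its eye over the hook tip and lowered it until I felt contact. I then eased off the load, released it and backed away along the tool axis.

**Last checks:**
- **Board:** it hangs upright within about 1°, with its centre about 115 mm from the axis. It was still to within camera noise in four successive pictures.
- **Carousel:** the hook is at about 168°. The stand's exact direction was not measured, only assumed to be within the stated 0.25 rad of the robot.
- **Robot:** it touches nothing, and the force reading is about 0.

**Less certain points:**
- **Hook load:** the wrist reading peaked at 16.6 N while lowering, so I estimate about 19 N on the hook against the 25 N limit. I eased it to about 4 N before release.
- **Joint range:** joint 3 read 0.036 to 0.037 at the reach limit, just under its stated range of 0.04. I do not know whether that counts as passing the range.
- **Other items:** I did not re-measure the bare board, jar, control unit or screwdriver at the end. My paths stayed clear of them, and the bare board was still in its slot after the lift.

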